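# Set the air valve and hold the dusting wand out over a tape head

### The arm

A 6-joint arm with a two-finger parallel gripper is mounted at the origin on the work surface. World frame = base frame: x ahead of the robot, y to its left, z up, the work surface at z = 0. Lengths are in mm, angles in rad, forces in N, time in s.
With the tool pointing down it reaches from about 350 to 975 mm from the base axis. Payload 7.1 kg.
Tool frame: the origin (TCP) lies at the very end of the fingers, on their centre line; the grasp point (between the pads) lies ctrl.hold_point_z behind it (ctrl.hold_point_z is the distance from the TCP to the grasp point, in mm); z points along the fingers, y is the line along which they close (so a half turn about z gives the same grasp; the last joint's range is limited). The gripper opens to 88 mm and grips with 3 to 60 N. Pads are 20 mm wide; open, the fingers measure 115 mm over their backs; the gripper's body (75 mm by 178 mm) begins 61 mm behind the grasp point.
Start: joints at [-1.146, 0.423, 1.63, -0, 1.089, -0.019], TCP at [268.373, -564.429, 222.675] pointing down, gripper open.
Joint ranges: [-3, 3], [-0.9, 2.11], [0.09, 2.58], [-1.31, 4.45], [0.11, 2.69], [-2.54, 2.54]. Speed limits (rad/s): [2.39, 2.39, 3.01, 3.14, 3.14, 3.14].

### API

Orientations are given as a rotation vector (axis times angle).
In Python, from workcell import ctrl gives the robot as it stands. The module is installed in compiled form; this text tells all that it offers.
- The arm moves only by the shell command python3 -m creep 'ROWS'. ROWS is JSON, a list of rows, each an object with "translation": the shift along the tool's x, y, z in mm, a list of three; "angular": the turn, a rotation vector about the tool's x, y, z in rad, a list of three; "jaw": the opening, from 0 (shut) to 1 (fully open). A call has exactly 8 rows; each row is the pose to reach, as a shift and turn from the pose commanded when the call began, along the tool's axes at that moment; what a row does not reach only later rows make up. A row lasts 1/8 s, in which the tool goes at most 62.5 mm and 10.7 degrees, less where a joint would pass 70% of its speed; a pose out of reach is approached as far as the arm can. A call with a gripper value outside its range is refused whole. The fingers move at their own pace and stop on an object; the grip force is fixed at half the most. Time passes only in rows, so rows that repeat a pose let the fingers close, or fill a call up. It gives the time, the measured TCP pose, the force, the opening and the grip force at its end, in the units of the state.
- ctrl.get_obs(): the state, without advancing time (a new reading comes with each control period).
- ctrl.get_image(name): name is "scene" or "top" or "wrist"; returns the picture (384x512x3 uint8, red, green, blue); there is no depth.
- ctrl.camera_info(name): a dict with "camera_matrix" (3x3 intrinsics, pixels), "world_from_camera" (4x4, takes a point from camera to world coordinates). Camera axes: x right, y up, looking along -z (the intrinsics and any distortion apply to the point x, -y, -z); pixel columns grow to the right and rows downward; lengths in mm; the calibration is good to about 2 mm. A picture is of the moment at which its call begins: read the wrist's pose just before it. camera_info takes no time and is no camera call; for the wrist camera it gives the pose at the moment of the call.
- ctrl.close_job(): hands the job in; it is judged then, once.
Trained networks look in the newest picture that a camera, given by its name, has taken for a name from the list of things; names that differ only in an ending like _2 or _b are one class to them, and where a whole thing is asked for, a point or a joint stands for the part that bears it (a point fixed in the world has none). Each returns a list of dicts, best first, with "score" (0 to 1); they miss things now and then, are a little off and sometimes report something else, mostly with a low value. They report only what shows in the picture. A call takes as long as a camera call.
- ctrl.look_for(camera, label): "rect" ([left, top, right, bottom] in pixels, round what is visible of it).
The state is a dict: "t": time; "qpos": joint angles; "qvel": joint speeds; "joint_torque": joint torques, N m; "ee_pos": TCP position; "orientation": TCP orientation; "ft_force": force on the tool from outside, world axes, zero at the start; "moment": the same for the moment, N m; "width": finger opening in mm; "grasp_force": force on a finger pad.
Only numpy, scipy, OpenCV 4.12 (cv2) and the standard library are available. Lean on these libraries where they do the work, as an engineer would, in place of code of your own. Each camera call takes 0.05 s, during which the arm holds its last target. There are 200 camera calls.

### The job

Turn the air valve's tee handle to half open (45 degrees, in line with the middle index ribs) and leave it there. Then squeeze the latch button in the side of the black wand grip, keep it squeezed and pull the grip straight out, past the first stop, to its second stop, so the nozzle comes over the tape head. Finish still holding the wand fully out (it springs back if let go), not touching the tape head with the robot and leaving the screwdriver, cassette case and screw tray where they are.

Things in the scene. Friction and masses are not known exactly. Their poses are not given: they have to be found in the camera images.
- station: Fixed dusting station on a dark steel base plate 120 x 420 x 12 mm. Origin on the desk under the wand line (plate centre at y = -30 mm). Its y axis runs along wand and pipe, from the tape head (-y end) to the valve (+y end); x is across, z up. The wand is pulled out along station -y; its line is 100 mm above the desk at x = 0.
- valve (a joint): Angle of the valve's tee handle, rad: 0 = shut, bar across the pipe (station x); pi/2 = open, bar along the pipe (station y). Grows counter-clockwise from above; half open = 0.785, bar pointing from -x-y to +x+y of the station. Stays where left; turning takes 0.06 N m. Raised ribs on the dial plate below mark 0, 45 and 90 degrees.
- valve_grip (a point): Centre of the black tee handle, on the valve's vertical turning axis, 140 mm above the desk, at station (0, 130) mm. Bar 62 long x 10 thick x 26 mm tall (127 to 153 mm above the desk). The round dial plate below is 86 mm across, its top 115 mm and its ribs' tops 118 mm above the desk.
- wand_grip (a point): Centre of the wand's black grip block, 100 mm above the desk, moves with the wand; parked at station (0, -20) mm. Block 26 mm across (station x), 50 mm along the wand, 24 mm tall. Free on both sides and above, 76 mm of air below. Pinching it from above across its sides presses in the button on its +x side.
- button_face (a point): Centre of the outer face of the aluminium latch button on the grip's station +x side, midway along it, at the wand's height. Face 24 mm along the wand x 16 mm tall, 6 mm proud: the grip measures 32 mm across the button, 26 mm with it pressed flush.
- latch (a joint): Travel of the latch button into the grip, m: 0 = out, 0.006 = flush. Sprung: about 2 N to start, 6 N fully in; comes out when released. While it is out the wand is locked in its parked place (it gives only about 1.5 mm); pressed in more than about 4 mm, the wand is free.
- wand (a joint): How far the wand is pulled out along station -y, m: 0 = parked, 0.090 = second stop, the hard end. A spring pulls it back, 2 N parked, 4 N at the end. The first stop is a click at about 0.035 to 0.049: the pull rises to about 10 N, then it gives. Let go beyond the click, it springs back to the first stop.
- nozzle_tip (a point): Lower end of the brass nozzle, bent down from the front of the wand, 85 mm ahead (station -y) of the grip's centre and 34 mm below it (66 mm above the desk).
- head_top (a point): Top centre of the copper tape head on its tan bracket, 54 mm above the desk, at station (0, -195) mm: directly below the nozzle tip when the wand is at its second stop, 12 mm of gap.
- tape_head: The tape head with its tan bracket, fixed to the base plate; footprint 50 x 34 mm, 42 mm tall. Origin under its centre, 12 mm above the desk. The robot must not touch it.
- screwdriver: Loose blue-handled screwdriver, 190 mm long, lying on the desk on the robot's side of the station, along its own x. Bystander.
- case: Loose clear cassette case, 70 x 109 x 16 mm, lying on the desk on the far side of the station. Origin under its centre. Bystander.
- screw_tray: Loose white open tray, 70 x 100 x 22 mm, on the desk on the far side of the station. Origin under its centre. Bystander.

How it is judged:
By the outcome, as a careful person would: the job done as asked, in the order asked, and still so for the second after the job is handed in, while the arm keeps its last pose, push and grip.
It also fails if it takes over 38 s, if anything falls off the work surface, if the arm or the gripper's body presses on something with over 40 N, if the wrist force passes 120 N, or if a joint passes its speed limit or range.

## Working session

There is one attempt and no reset: what is moved stays moved. The work goes in short steps, Python scripts to look and compute and a shell command to move; the robot and the scene stay as the last step left them, time stands still between calls to the robot, and variables do not carry over. Pictures are saved under pics/ and viewed, at most 10 in all, crops included, and the job is handed in when it is done.

```bash
mkdir -p pics; python3 - <<'E'
from workcell import ctrl
import cv2
print(ctrl.hold_point_z, ctrl.get_obs())
for n in("scene","top"):
    im=ctrl.get_image(n); cv2.imwrite(f"pics/{n}0.png",im[:,:,::-1])
    i=ctrl.camera_info(n); print(n,i["camera_matrix"],i["world_from_camera"],{k:v for k,v in i.items() if k not in("camera_matrix","world_from_camera")})
    for l in("valve_grip","wand_grip","button_face","head_top","nozzle_tip","station","screwdriver","case","screw_tray"):
        print(l,[(r["rect"],round(r["score"],2)) for r in ctrl.look_for(n,l)[:2]])
E
```

```text
18.700000000000003 {'t': 0.0, 'qpos': array([-1.14601069e+00,  4.23800490e-01,  1.63065823e+00, -2.07995402e-05,
        1.08862240e+00, -1.90083670e-02]), 'qvel': array([ 1.09195490e-04,  2.38505150e-04,  2.09458181e-05, -5.75362653e-04,
       -5.52146250e-05,  2.43390027e-04]), 'joint_torque': array([-3.46929346e-04, -5.44641960e+01, -2.73671025e+01,  6.43755728e-02,
        2.27137335e-02, -1.26802656e-04]), 'ee_pos': array([ 268.14482816, -563.95378914,  221.93938255]), 'orientation': array([-3.06314424e+00, -6.91098047e-01,  4.99231404e-04]), 'ft_force': array([-0.61956663, -0.51772651,  0.41006381]), 'moment': array([0.05674783, 0.0080648 , 0.03024111]), 'grasp_force': 0.0, 'width': 88.00924852990194}
scene [[393.96833614   0.         254.48468416]
 [  0.         393.96833614 184.82164786]
 [  0.           0.           1.        ]] [[ 3.24383269e-01 -6.35083078e-01  7.01031368e-01  1.13418632e+03]
 [ 9.45695165e-01  2.01371722e-01 -2.55166779e-01 -1.64063913e+02]
 [ 2.08842095e-02  7.45733809e-01  6.65916613e-01  6.05926915e+02]
 [ 0.00000000e+00  0.00000000e+00  0.00000000e+0
[... 755 characters left out ...]
1e-01  9.87644509e-01  8.93765796e+02]
 [ 0.00000000e+00  0.00000000e+00  0.00000000e+00  1.00000000e+00]] {}
valve_grip [([210.7, 242.6, 227.8, 270.4], 0.53), ([361.2, 200.5, 384.3, 227.8], 0.17)]
wand_grip [([279.3, 225.6, 337.5, 248.7], 0.94)]
button_face [([267.6, 227.6, 297.9, 235.4], 0.39), ([175.6, 169.0, 228.1, 205.7], 0.18)]
head_top [([360.4, 200.5, 385.4, 231.4], 0.62)]
nozzle_tip [([279.5, 224.9, 343.0, 248.3], 0.62)]
station [([197.0, 184.9, 401.5, 291.9], 0.75)]
screwdriver [([239.0, 272.5, 327.9, 309.4], 0.94), ([287.6, 223.4, 300.7, 234.0], 0.2)]
case [([288.3, 152.1, 348.0, 191.7], 0.88), ([289.9, 225.6, 299.8, 233.2], 0.33)]
screw_tray [([175.8, 166.3, 226.9, 205.0], 0.95)]
```

View pics/top0.png

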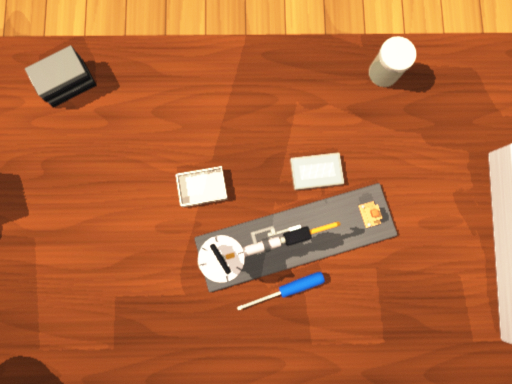

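View pics/scene0.png

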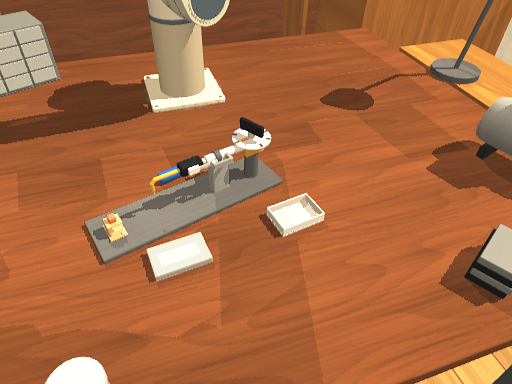

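The top view shows the plate corners near (380,184), (398,235), (210,291) and (196,237). The valve bar is at (220,259), the black grip at (297,236) and the head at (373,213). The scene view agrees. I'll fit the station pose next.

```bash
cat > h.py <<'E'
from workcell import ctrl
import numpy as np, cv2
from scipy.optimize import least_squares
from scipy.spatial.transform import Rotation as R
def proj(P,i):
    T=i["world_from_camera"]; c=(np.atleast_2d(P)-T[:3,3])@T[:3,:3]
    p=np.c_[c[:,0],-c[:,1],-c[:,2]]@i["camera_matrix"].T
    return p[:,:2]/p[:,2:]
def st2w(s,p):
    s=np.atleast_2d(np.array(s,float)); x,y,a=p
    c,n=np.cos(a),np.sin(a)
    return np.c_[x+c*s[:,0]-n*s[:,1], y+n*s[:,0]+c*s[:,1], s[:,2]]
E
python3 - <<'E'
from h import *
top=ctrl.camera_info("top"); sc=ctrl.camera_info("scene")
S=[[60,-240,12],[-60,-240,12],[-60,180,12],[60,180,12],[0,130,153],[0,-195,54]]
px=np.array([[380,184],[398,235],[210,291],[196,237],[220,258],[373,213]],float)
S2=[[0,130,153],[60,-240,12],[-60,-240,12],[-60,180,12]]
p2=np.array([[252,127],[106,260],[86,221],[244,160]],float)
f=lambda p:(proj(st2w(S,p),top)-px).ravel()
r=least_squares(f,[450,0,0.2],loss="soft_l1");print(r.x,f(r.x).reshape(-1,2).round(1).tolist())
p=r.x
print("scene",(proj(st2w([[60,-240,12],[60,180,12],[0,130,153],[0,-195,54],[0,-20,112]],p),sc)).round(0).tolist())
print("top grip",proj(st2w([0,-20,112],p),top),"valve",st2w([0,130,140],p),"grip",st2w([0,-20,100],p))
# bar angle seen
ends=proj(st2w([[-31,130,153],[31,130,153]],p),top);print("bar px",ends)
im=ctrl.get_image("top")[:,:,::-1]
cv2.imwrite("pics/t1.png",cv2.resize(im[170:310,180:420],None,fx=3.3,fy=3.3,interpolation=cv2.INTER_CUBIC))
print(R.from_rotvec(ctrl.get_obs()["orientation"]).as_matrix().round(3))
E
```

```text
[500.38302078 -55.50475589   6.55126293] [[0.2, -1.6], [0.4, 0.6], [-1.2, 1.1], [-2.1, -0.6], [0.1, 0.2], [2.7, -0.3]]
scene [[103.0, 260.0], [284.0, 179.0], [252.0, 121.0], [111.0, 215.0], [190.0, 161.0]]
top grip [[297.96789556 235.41942655]] valve [[465.94885298  69.85188768 140.        ]] grip [[505.68058506 -74.79039336 100.        ]]
bar px [[224.84816152 275.37657539]
 [215.46914342 241.27227686]]
[[ 0.903  0.429  0.   ]
 [ 0.429 -0.903 -0.   ]
 [-0.     0.    -1.   ]]
```

View pics/t1.png

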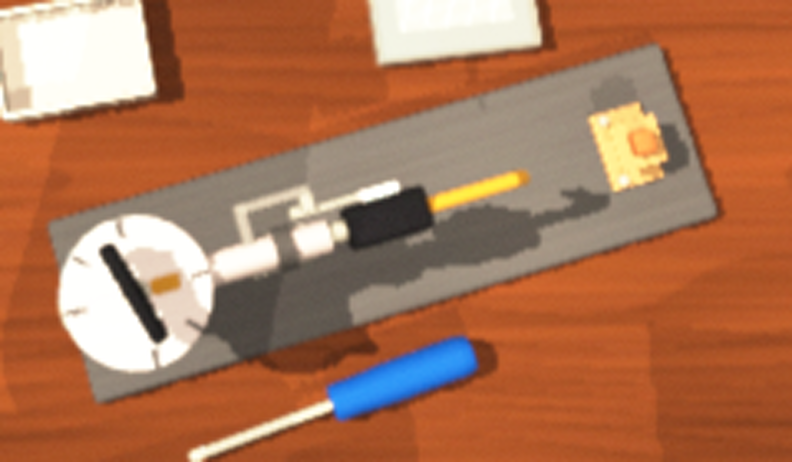

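The bar already sits about 14° off shut: world angle 29.5°, against 15.4° for station x. The ribs confirm the station yaw of 15.4°.

```bash
cat >> h.py <<'E'
ST=[500.38,-55.50,6.55126-2*np.pi]
def go(p,yaw_y):  # target TCP, world angle (deg) of tool y, pointing down
    o=ctrl.get_obs(); M=R.from_rotvec(o["orientation"]).as_matrix()
    a=np.radians(yaw_y); y=np.array([np.cos(a),np.sin(a),0]); z=np.array([0,0,-1.]); x=np.cross(y,z)
    T=np.c_[x,y,z]
    print("t",round(o["t"],2),"pos",o["ee_pos"].round(1),"yaw_y",np.degrees(np.arctan2(M[1,1],M[0,1])).round(1),"F",o["ft_force"].round(1),"w",round(o["width"],1),round(o["grasp_force"],1))
    print("trans",(M.T@(np.array(p)-o["ee_pos"])).round(1),"rot",R.from_matrix(M.T@T).as_rotvec().round(3))
E
python3 -c "
from h import *
go([466,70,215],-60.5)"
```

```text
t 1.05 pos [ 268.4 -564.5  222.7] yaw_y -64.6 F [-0.3  0.6 -0.2] w 87.9 0.0
trans [ 450.9 -488.1    7.6] rot [ 0.     0.    -0.071]
```

```bash
python3 -m creep '[{"translation":[30,-33,0],"angular":[0,0,0],"jaw":1},{"translation":[68,-73,1],"angular":[0,0,0],"jaw":1},{"translation":[105,-114,2],"angular":[0,0,0],"jaw":1},{"translation":[145,-157,3],"angular":[0,0,0],"jaw":1},{"translation":[185,-200,4],"angular":[0,0,-0.02],"jaw":1},{"translation":[225,-244,5],"angular":[0,0,-0.04],"jaw":1},{"translation":[265,-287,6],"angular":[0,0,-0.06],"jaw":1},{"translation":[305,-330,7],"angular":[0,0,-0.07],"jaw":1}]'
python3 -c "
from h import *
go([466,70,215],-60.5)"
```

```text
t: 2.05
ee_pos: [402.6, -133.8, 216.0]
orientation: [3.038, 0.798, 0.001]
ft_force: [0.2, -1.1, 0.2]
width: 87.8
grasp_force: 0.0
t 2.05 pos [ 402.6 -133.8  216. ] yaw_y -60.6 F [ 0.2 -1.1  0.2] w 87.8 0.0
trans [ 155.4 -146.3    1. ] rot [ 0.001 -0.001 -0.001]
```

```bash
python3 -m creep '[{"translation":[35,-33,0],"angular":[0,0,0],"jaw":1},{"translation":[70,-66,0],"angular":[0,0,0],"jaw":1},{"translation":[105,-99,0],"angular":[0,0,0],"jaw":1},{"translation":[135,-127,1],"angular":[0,0,0],"jaw":1},{"translation":[150,-141,1],"angular":[0,0,0],"jaw":1},{"translation":[155.4,-146.3,1],"angular":[0,0,0],"jaw":1},{"translation":[155.4,-146.3,1],"angular":[0,0,0],"jaw":1},{"translation":[155.4,-146.3,1],"angular":[0,0,0],"jaw":1}]'
python3 - <<'E'
from h import *
go([466,70,122],-60.5)
i=ctrl.camera_info("wrist"); im=ctrl.get_image("wrist")
a=np.radians(29.5)
print(proj([[466+31*np.cos(a),70+31*np.sin(a),153],[466-31*np.cos(a),70-31*np.sin(a),153],[466,70,153]],i).round(0))
print([(r["rect"],r["score"]) for r in ctrl.look_for("wrist","valve_grip")[:2]])
cv2.imwrite("pics/w1.png",im[:,:,::-1])
E
```

```text
t: 3.05
ee_pos: [465.3, 67.6, 214.7]
orientation: [3.039, 0.797, -0.0]
ft_force: [0.8, 0.0, -0.1]
width: 87.5
grasp_force: 0.0
t 3.05 pos [465.3  67.6 214.7] yaw_y -60.6 F [ 0.8  0.  -0.1] w 87.5 0.0
trans [ 1.8 -1.7 92.7] rot [ 0.     0.    -0.002]
[[256. 166.]
 [256. 241.]
 [256. 205.]]
[([482.1, 207.9, 512.0, 252.5], 0.37)]
```

View pics/w1.png

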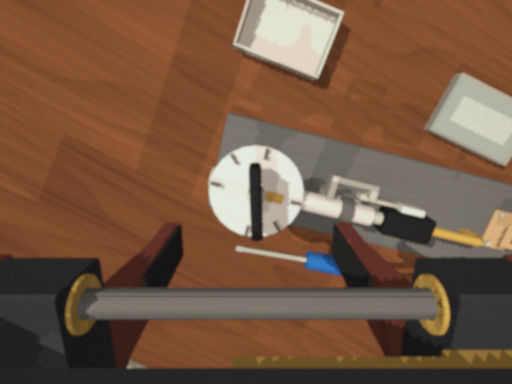

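The wrist view shows the bar running from (256,164) to (257,240). That matches the prediction to within about 2 px, and the bar is aligned with the fingers, so I'll go down and grip it.

```bash
python3 -m creep '[{"translation":[1,-1,30],"angular":[0,0,0],"jaw":1},{"translation":[1.8,-1.7,60],"angular":[0,0,0],"jaw":1},{"translation":[1.8,-1.7,82],"angular":[0,0,0],"jaw":1},{"translation":[1.8,-1.7,91],"angular":[0,0,0],"jaw":0.6},{"translation":[1.8,-1.7,91.5],"angular":[0,0,0],"jaw":0.1},{"translation":[1.8,-1.7,91.5],"angular":[0,0,0],"jaw":0},{"translation":[1.8,-1.7,91.5],"angular":[0,0,0],"jaw":0},{"translation":[1.8,-1.7,91.5],"angular":[0,0,0],"jaw":0}]'
python3 -c "
from h import *
go([466,70,123],-29.6)"
```

```text
t: 4.15
ee_pos: [466.6, 70.8, 123.7]
orientation: [3.038, 0.798, 0.002]
ft_force: [-0.3, -0.9, 0.6]
width: 41.1
grasp_force: 0.0
t 4.15 pos [466.6  70.8 123.7] yaw_y -60.6 F [-0.3 -0.9  0.6] w 41.1 0.0
trans [-0.9  0.4  0.7] rot [ 0.001 -0.001 -0.54 ]
```

Still closing, so I'll wait.

```bash
python3 -m creep '[{"translation":[-0.6,0,0],"angular":[0,0,0],"jaw":0},{"translation":[-0.6,0,0],"angular":[0,0,0],"jaw":0},{"translation":[-0.6,0,0],"angular":[0,0,0],"jaw":0},{"translation":[-0.6,0,0],"angular":[0,0,0],"jaw":0},{"translation":[-0.6,0,0],"angular":[0,0,0],"jaw":0},{"translation":[-0.6,0,0],"angular":[0,0,0],"jaw":0},{"translation":[-0.6,0,0],"angular":[0,0,0],"jaw":0},{"translation":[-0.6,0,0],"angular":[0,0,0],"jaw":0}]'
python3 -c "
from h import *
go([466,70,123],-29.6)"
```

```text
t: 5.15
ee_pos: [466.3, 69.6, 123.2]
orientation: [3.037, 0.799, 0.001]
ft_force: [1.5, -5.8, -0.7]
width: 14.2
grasp_force: 30.0
t 5.15 pos [466.3  69.6 123.2] yaw_y -60.5 F [ 1.5 -5.8 -0.7] w 14.2 30.0
trans [-0.1 -0.5  0.2] rot [ 0.002  0.    -0.54 ]
```

```bash
python3 -m creep '[{"translation":[0,0,0],"angular":[0,0,-0.08],"jaw":0},{"translation":[0,0,0],"angular":[0,0,-0.18],"jaw":0},{"translation":[0,0,0],"angular":[0,0,-0.28],"jaw":0},{"translation":[0,0,0],"angular":[0,0,-0.38],"jaw":0},{"translation":[0,0,0],"angular":[0,0,-0.47],"jaw":0},{"translation":[0,0,0],"angular":[0,0,-0.54],"jaw":0},{"translation":[0,0,0],"angular":[0,0,-0.54],"jaw":0},{"translation":[0,0,0],"angular":[0,0,-0.54],"jaw":0}]'
python3 - <<'E'
from h import *
go([466,70,190],-29.6)
E
```

```text
t: 6.15
ee_pos: [465.9, 70.1, 123.2]
orientation: [2.716, 1.578, -0.0]
ft_force: [1.0, -5.4, 1.3]
width: 14.4
grasp_force: 30.0
t 6.15 pos [465.9  70.1 123.2] yaw_y -29.7 F [ 1.  -5.4  1.3] w 14.4 30.0
trans [ -0.    0.2 -66.8] rot [ 0.     0.    -0.001]
```

```bash
python3 -m creep '[{"translation":[0,0,0],"angular":[0,0,0],"jaw":1},{"translation":[0,0,0],"angular":[0,0,0],"jaw":1},{"translation":[0,0,0],"angular":[0,0,0],"jaw":1},{"translation":[0,0,0],"angular":[0,0,0],"jaw":1},{"translation":[0,0,-25],"angular":[0,0,0],"jaw":1},{"translation":[0,0,-55],"angular":[0,0,0],"jaw":1},{"translation":[0,0,-85],"angular":[0,0,0],"jaw":1},{"translation":[0,0,-92],"angular":[0,0,0],"jaw":1}]'
python3 - <<'E'
from h import *
g=st2w([0,-20,100],ST)[0]; go([g[0],g[1],200],15.4)
i=ctrl.camera_info("wrist"); im=ctrl.get_image("wrist")
for d in(0,45,90):
    a=np.radians(15.36+d)
    print(d,proj([[466+r*np.cos(a),70+r*np.sin(a),z] for r,z in((31,153),(-31,153),(38,118),(-38,118))],i).round(1).tolist())
c=proj([466,70,150],i)[0].astype(int);print(c)
cv2.imwrite("pics/w2.png",cv2.resize(im[c[1]-65:c[1]+65,c[0]-65:c[0]+65,::-1],None,fx=4,fy=4,interpolation=cv2.INTER_CUBIC))
E
```

```text
t: 7.15
ee_pos: [466.8, 70.6, 216.8]
orientation: [2.714, 1.579, 0.005]
ft_force: [0.1, -0.8, -0.5]
width: 86.8
grasp_force: 0.0
t 7.15 pos [466.8  70.6 216.8] yaw_y -29.6 F [ 0.1 -0.8 -0.5] w 86.8 0.0
trans [-107.2  105.6   16.8] rot [ 0.003 -0.001 -0.786]
0 [[285.6, 181.2], [230.2, 233.7], [287.6, 166.6], [228.2, 223.7]]
45 [[257.3, 169.6], [257.2, 244.0], [257.2, 154.0], [257.1, 234.8]]
90 [[228.9, 181.2], [284.2, 233.7], [226.7, 166.6], [286.0, 223.7]]
[257 206]
```

View pics/w2.png

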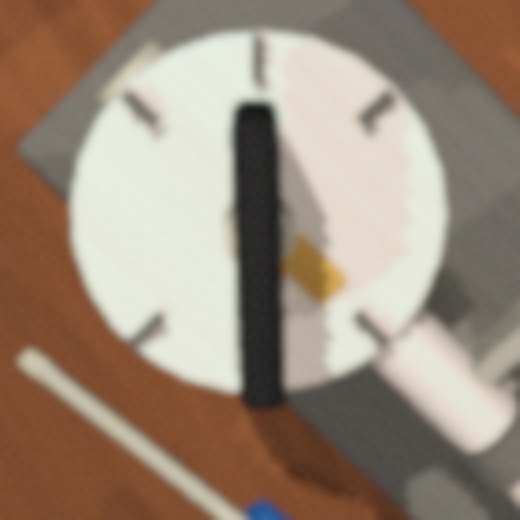

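The bar runs from (255,105) to (262,405) in the crop, in line with the middle rib at (260,60). The valve is within about 1° of 45°, so I'll move to the wand.

```bash
python3 -m creep '[{"translation":[-20,20,0],"angular":[0,0,-0.12],"jaw":1},{"translation":[-45,44,0],"angular":[0,0,-0.26],"jaw":1},{"translation":[-70,69,4],"angular":[0,0,-0.41],"jaw":1},{"translation":[-92,90,8],"angular":[0,0,-0.56],"jaw":1},{"translation":[-104,102,13],"angular":[0,0,-0.7],"jaw":1},{"translation":[-107.2,105.6,16.8],"angular":[0,0,-0.786],"jaw":1},{"translation":[-107.2,105.6,16.8],"angular":[0,0,-0.786],"jaw":1},{"translation":[-107.2,105.6,16.8],"angular":[0,0,-0.786],"jaw":1}]'
python3 - <<'E'
from h import *
g=st2w([0,-20,100],ST)[0]; go([g[0],g[1],82],15.4)
i=ctrl.camera_info("wrist"); im=ctrl.get_image("wrist")
print(proj(st2w([[-13,-45,112],[13,-45,112],[13,5,112],[-13,5,112],[19,-20,105],[0,-195,54]],ST),i).round(1).tolist())
cv2.imwrite("pics/w3.png",cv2.resize(im[100:300,130:400,::-1],None,fx=2.9,fy=2.9,interpolation=cv2.INTER_CUBIC))
E
```

```text
t: 8.2
ee_pos: [504.1, -74.7, 197.7]
orientation: [-1.905, -2.497, 0.001]
ft_force: [0.1, -0.8, -0.2]
width: 87.9
grasp_force: 0.0
t 8.2 pos [504.1 -74.7 197.7] yaw_y 15.3 F [ 0.1 -0.8 -0.2] w 87.9 0.0
trans [ -0.6   1.6 115.7] rot [-0.001 -0.001 -0.001]
[[244.0, 226.9], [273.4, 226.9], [274.3, 171.4], [243.4, 171.4], [280.2, 197.6], [258.3, 324.8]]
```

View pics/w3.png

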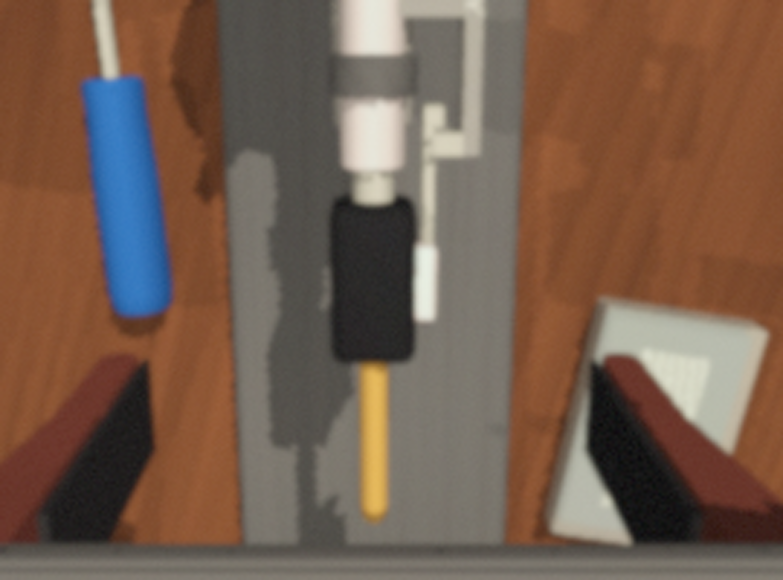

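The grip is at crop (332–413, 198–360) and the button at (413–437, 245–320). Across the wand it is right on prediction, and along it within about 2 mm. I'll go down, offset 1 mm towards the valve.

```bash
python3 -m creep '[{"translation":[0,1,35],"angular":[0,0,0],"jaw":1},{"translation":[0.4,1.6,75],"angular":[0,0,0],"jaw":1},{"translation":[0.4,1.6,105],"angular":[0,0,0],"jaw":0.8},{"translation":[0.4,1.6,115.7],"angular":[0,0,0],"jaw":0.4},{"translation":[0.4,1.6,115.7],"angular":[0,0,0],"jaw":0},{"translation":[0.4,1.6,115.7],"angular":[0,0,0],"jaw":0},{"translation":[0.4,1.6,115.7],"angular":[0,0,0],"jaw":0},{"translation":[0.4,1.6,115.7],"angular":[0,0,0],"jaw":0}]'
python3 -m creep '[{"translation":[0,0,0],"angular":[0,0,0],"jaw":0},{"translation":[0,0,0],"angular":[0,0,0],"jaw":0},{"translation":[0,0,0],"angular":[0,0,0],"jaw":0},{"translation":[0,0,0],"angular":[0,0,0],"jaw":0},{"translation":[0,0,0],"angular":[0,0,0],"jaw":0},{"translation":[0,0,0],"angular":[0,0,0],"jaw":0},{"translation":[0,0,0],"angular":[0,0,0],"jaw":0},{"translation":[0,0,0],"angular":[0,0,0],"jaw":0}]'
python3 -c "
from h import *
g=st2w([0,-109,100],ST)[0]; go([g[0],g[1],82],15.4)"
```

```text
t: 9.25
ee_pos: [506.9, -74.2, 83.5]
orientation: [1.903, 2.497, 0.002]
ft_force: [3.1, 2.8, 1.0]
width: 31.3
grasp_force: 1.5
t: 10.25
ee_pos: [505.2, -74.6, 83.4]
orientation: [-1.902, -2.499, 0.002]
ft_force: [-5.7, -3.2, 8.4]
width: 26.0
grasp_force: 30.0
t 10.25 pos [505.2 -74.6  83.4] yaw_y 15.4 F [-5.7 -3.2  8.4] w 26.0 30.0
trans [-89.3   0.2   1.4] rot [-0.002  0.     0.001]
```

The button is flush at 26.0 mm. Now the pull.

```bash
python3 -m creep '[{"translation":[-4,0,0],"angular":[0,0,0],"jaw":0},{"translation":[-12,0,0],"angular":[0,0,0],"jaw":0},{"translation":[-22,0,0],"angular":[0,0,0],"jaw":0},{"translation":[-31,0,0],"angular":[0,0,0],"jaw":0},{"translation":[-39,0,0],"angular":[0,0,0],"jaw":0},{"translation":[-46,0,0],"angular":[0,0,0],"jaw":0},{"translation":[-53,0,0],"angular":[0,0,0],"jaw":0},{"translation":[-60,0,0],"angular":[0,0,0],"jaw":0}]'
python3 -c "
from h import *
g=st2w([0,-109,100],ST)[0]; go([g[0],g[1],83],15.4)"
```

```text
t: 11.25
ee_pos: [521.1, -131.8, 83.4]
orientation: [-1.902, -2.498, 0.001]
ft_force: [-4.6, 1.8, 9.0]
width: 25.6
grasp_force: 30.0
t 11.25 pos [ 521.1 -131.8   83.4] yaw_y 15.4 F [-4.6  1.8  9. ] w 25.6 30.0
trans [-30.    0.2   0.3] rot [-0.002 -0.001  0.001]
```

```bash
python3 -m creep '[{"translation":[-6,0,0],"angular":[0,0,0],"jaw":0},{"translation":[-12,0,0],"angular":[0,0,0],"jaw":0},{"translation":[-18,0,0],"angular":[0,0,0],"jaw":0},{"translation":[-24,0,0],"angular":[0,0,0],"jaw":0},{"translation":[-28,0,0],"angular":[0,0,0],"jaw":0},{"translation":[-31,0,0],"angular":[0,0,0],"jaw":0},{"translation":[-31,0,0],"angular":[0,0,0],"jaw":0},{"translation":[-31,0,0],"angular":[0,0,0],"jaw":0}]'
python3 - <<'E'
from h import *
o=ctrl.get_obs(); d=st2w([0,-1,0],[0,0,ST[2]])[0]
print("along",(o["ee_pos"]-np.array([505.2,-74.6,83.4]))@d,"F along",o["ft_force"]@d,o["width"])
i=ctrl.camera_info("scene")
im=ctrl.get_image("scene")
cv2.imwrite("pics/s2.png",cv2.resize(im[90:280,70:340,::-1],None,fx=2.9,fy=2.9,interpolation=cv2.INTER_CUBIC))
E
```

```text
t: 12.25
ee_pos: [529.3, -161.4, 83.4]
orientation: [-1.902, -2.498, 0.001]
ft_force: [-4.6, 3.5, 9.5]
width: 25.5
grasp_force: 30.0
along 90.05152556536612 F along -4.600327854848172 25.519505185240924
```

View pics/s2.png

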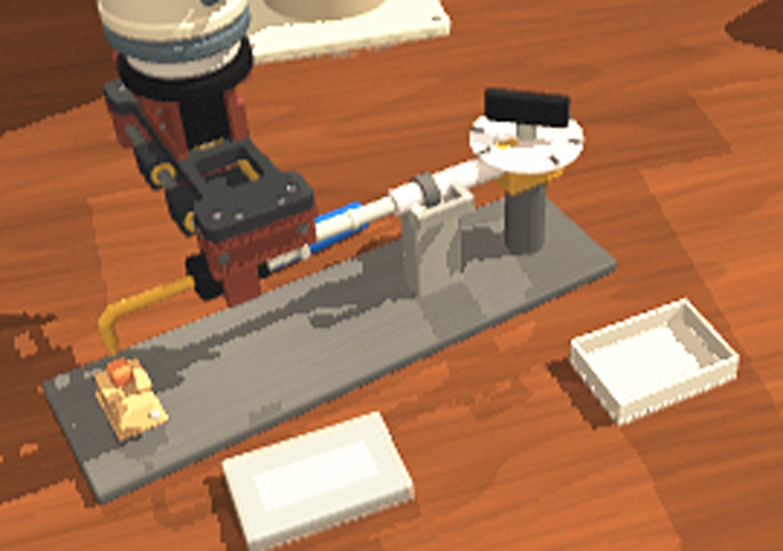

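The nozzle, at crop (108,345), is nearly over the head at (118,370). The 4.6 N along the pull is only the spring, so the hard stop isn't reached for certain. I'll creep further until the force rises.

```bash
python3 -m creep '[{"translation":[-0.5,0,0],"angular":[0,0,0],"jaw":0},{"translation":[-1,0,0],"angular":[0,0,0],"jaw":0},{"translation":[-1.5,0,0],"angular":[0,0,0],"jaw":0},{"translation":[-2,0,0],"angular":[0,0,0],"jaw":0},{"translation":[-2,0,0],"angular":[0,0,0],"jaw":0},{"translation":[-2,0,0],"angular":[0,0,0],"jaw":0},{"translation":[-2,0,0],"angular":[0,0,0],"jaw":0},{"translation":[-2,0,0],"angular":[0,0,0],"jaw":0}]'
cat > m.py <<'E'
from h import *
o=ctrl.get_obs(); d=st2w([0,-1,0],[0,0,ST[2]])[0]
print("along",(o["ee_pos"]-np.array([505.2,-74.6,83.4]))@d,"F along",o["ft_force"]@d,o["width"],o["grasp_force"])
E
python3 m.py
```

```text
t: 13.3
ee_pos: [529.3, -161.5, 83.3]
orientation: [-1.901, -2.496, -0.001]
ft_force: [-5.3, 13.4, 13.1]
width: 25.5
grasp_force: 30.0
along 90.13405735623667 F along -14.322343052737487 25.520365618068013 30.003498941659927
```

The force rose to 14 N with no further travel at 90.1 mm, so the wand is on its hard stop. I'll check the valve and bystanders once more, then hand in.

```bash
python3 - <<'E'
from h import *
im=ctrl.get_image("top")
for l in("case","screw_tray","screwdriver"): print(l,[(r["rect"],round(r["score"],2)) for r in ctrl.look_for("top",l)[:1]])
exec(open("m.py").read())
print(ctrl.close_job())
E
```

```text
case [([288.7, 153.8, 347.9, 192.9], 0.94)]
screw_tray [([176.3, 168.4, 226.8, 207.7], 0.97)]
screwdriver [([236.3, 273.4, 326.9, 310.7], 0.85)]
along 90.11081736083138 F along -13.857480088380807 25.81024920899489 30.003539621829987
the job is handed in; nothing more can be done
None
```

The job is handed in: the valve is about 1° from half open, the wand is held at its second stop (90 mm out) with the latch button squeezed flush, and the screwdriver, case and tray haven't moved.

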